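# Thread the rag rail through its three guides

## Task

Take the drying rail by its white grip out of its wooden rest and thread its steel tube through all three upright guide plates of the rack, starting at the open end (the end without the sprung clip) and sliding on past the clip until the grip's front face sits fully home against the first plate; then let go. The plates may stand over 10 mm off the foot's centre line, so find the hole gently by feel: never press on the rack harder than 25 N, and leave the other things on the ledge where they are.

Things in the scene. Friction and masses are not known exactly. Their poses are not given: they have to be found in the camera images.
- rail_grip (a point): Grip point of the loose drying rail, on its axis inside the white plastic grip. The grip is a straight block 80 long x 22 wide x 26 high (mm), flat sides; x points along the rail towards the tip, y across the 22 mm width, z up. This point is 35 mm behind the grip's front face (the shoulder), 45 mm ahead of its rear end. Rail mass about 120 g. Lies level in the rest, axis 58 mm up.
- rail_tip (a point): Tip of the rail's steel tube on its axis, same axes as rail_grip and 197 mm ahead of it. The tube is round, 14 mm in diameter, 162 mm long from shoulder to tip; its last 4 mm taper to 11 mm diameter.
- rest: Fixed wooden rest under the rail, 240 x 50 mm, origin on the ledge below the rail's shoulder, x along the rail to its tip. A 30 mm wide post carries the rear 20 mm of the grip at 45 mm height; a post 120 mm ahead of the shoulder carries the tube between two cheeks 20 mm apart whose tops are 60 mm high. Lift the rail straight up out of it.
- rack: Steel rack fixed on the ledge; origin on the ledge under the centre of its dark foot (220 x 100 x 6 mm). x: threading direction, from the open end (negative) to the clip end. A one-piece carriage on the foot (sole up to 10 mm height) carries three upright plates across x: 8 mm thick, 40 mm wide along y, tops 95 mm high, centred at x = -70, 0, +70 mm.
- rack_entry (a point): Point fixed to the foot at rack x = -74 mm (outer face of the first plate), y = 0, 70 mm above the ledge = height of the hole centres. Each plate has a 16 mm round hole midway across its width, its edge barely broken. The carriage is screwed down in slots: its centre line (parallel to x) lies anywhere from -12 to +12 mm in y of this point: not measured, to be felt or seen.
- rack_clip (a point): Point fixed to the foot at rack x = +46 mm, y = 0, 70 mm high. Here, under a strap between middle and last plate, a sprung shoe on the carriage reaches 2.5 mm into the tube's path from above; it resists passage with some 2 to 8 N from when the tip is 45 mm short of home, and its friction holds the rail afterwards. The carriage does not slip in its slots under forces below 30 N.
- rack_end (a point): Point fixed to the foot at rack x = +88 mm, y = 0, 70 mm high: the tip is level with it along x when the rail is home, the grip's front face then touching the outer face of the first plate (a hard stop).
- jar: Empty glass jar, bystander, 72 mm across, 95 mm high, origin at the centre of its underside.
- brush: Blue plastic scrub brush, bystander, 150 x 52 x 66 mm, origin at the centre of its underside.
- clip: Stainless bucket handle clip, bystander, 50 x 22 x 25 mm, origin at the centre of its underside.
- pin0: Green clothespin, bystander, lying, 75 x 10 x 13 mm, origin at the centre of its underside.
- pin1: Green clothespin, as pin0.
- pin2: Green clothespin, as pin0.
- soapbox: White plastic soap box, fixed bystander, 85 x 120 x 50 mm, its flap lid fixed half open (up to about 115 mm high). Origin at the centre of its underside.
Not all that is in view belongs to the job. Of the things like the part that bears rail_grip, leave any that is yellow; of the rest the larger one is meant.

How it is judged (in metres and radians):
On the way, in this order (a step that is already met when the one before it is completed fails the run):
1. the tube's tip is through the first guide plate (y of rail_tip in the frame of rack between -0.0145 and 0.0145 m and z of rail_tip in the frame of rack between 0.064 and 0.076 m and x of rail_tip in the frame of rack between -0.062 and 0 m), for 0.1 s.
2. the tip is through the middle plate (y of rail_tip in the frame of rack between -0.0145 and 0.0145 m and z of rail_tip in the frame of rack between 0.064 and 0.076 m and x of rail_tip in the frame of rack above 0.008 m), for 0.1 s.
3. the tip is through the last plate, past the clip (y of rail_tip in the frame of rack between -0.0145 and 0.0145 m and z of rail_tip in the frame of rack between 0.064 and 0.076 m and x of rail_tip in the frame of rack above 0.078 m), for 0.1 s.
At the end, for the whole second after the job is handed in: the rail runs through all three plates, level and in line with the rack within 0.06 rad, its tip 85.5 to 91 mm along the rack's x (shoulder within 2.5 mm of the first plate), at hole height within 6 mm and within 14.5 mm of the foot's centre line, at rest and let go (y of rail_tip in the frame of rack between -0.0145 and 0.0145 m and z of rail_tip in the frame of rack between 0.064 and 0.076 m and x of rail_tip in the frame of rack between 0.0855 and 0.091 m and angle between the x axis of rail_tip and the x axis of rack, either way round below 0.06 rad and linear speed of rail below 0.01 m/s); the robot touches nothing.
It fails at once if anything presses on the rack with more than 25 N (contact force between anything else and rack above 25 N).
It fails at once if the jar, brush, clip or a clothespin is moved by more than 20 mm (distance of any of jar, brush, clip, pin0, pin1, pin2 from where it was at the start of the episode above 0.02 m).
It fails at once if the soap box is pressed with more than 15 N (contact force between anything else and soapbox above 15 N).
It also fails if it takes over 64 s, if anything falls off the work surface, if the arm or the gripper's body presses on something with over 40 N, if the wrist force passes 120 N, or if a joint passes its speed limit or range.

## Robot

A 6-joint arm with a two-finger parallel gripper is mounted at the origin on the work surface. World frame = base frame: x ahead of the robot, y to its left, z up, the work surface at z = 0. Lengths are in m, angles in degrees, forces in N, time in s.
With the tool pointing down it reaches from about 0.275 to 0.775 m from the base axis. Payload 14.6 kg.
Tool frame: the origin (TCP) lies between the finger pads; the fingertips stand ahead of it and the grasp point (between the pads) lies 5 mm behind it (tip_extent is the z of the fingertips in the tool frame, in m); z points along the fingers, y is the direction in which the jaws open and shut (so a half turn about z gives the same grasp; the last joint's range is limited). The gripper opens to 85 mm and grips with 20 to 120 N. Pads are 22 mm wide; open, the fingers measure 114 mm over their backs; the gripper's body (76 mm by 85 mm) begins 54 mm behind the grasp point. The pads swing forward as they close: fully open they stand 13 mm farther back than shut.
Start: joints at [-78.111, 15.075, -2.767, 72.158, 0, 81.102], TCP at [0.186, -0.491, 0.245] pointing down, gripper open.
Joint ranges: [-151.79, 151.79], [-50.71, 97.33], [-67.44, 78.34], [-121.81, 120.89], [-77.56, 73.72], [-180, 180]. Speed limits (degrees/s): [108.29, 108.29, 147.25, 159.86, 180, 180].

## Interface

Orientations are given as a 3x3 rotation matrix whose columns are the frame's x, y, z axes.
In Python, from plant import * gives the robot as it stands.
- The arm moves only by the tool drive_tool, never from a script. Its argument "plan" is a list of rows, each a list of 4 numbers: the shift along the tool's x, y, z scaled (see below), then the turn about the tool's z scaled (see below). In form: [[x, y, z, spin], ...]. A call has 1 to 8 rows; each row shifts and turns the pose as measured when the row begins, along the tool's axes as they then stand; what a row does not reach is not made up. The controller multiplies each number of a shift by 0.05 m and each number of a turn by pi/2 rad. A row lasts 1/8 s, in which the tool goes at most 62.5 mm and 10.7 degrees, less where a joint would pass 70% of its speed; a pose out of reach is approached as far as the arm can. A call with a number of a shift or a turn outside -1 to 1 is refused whole. A call with a gripper value outside its range is refused whole. "hand" is the opening, from -1 (shut) to 1 (fully open), set as the call begins (left out, the last holds). The fingers move at their own pace and stop on an object; "force" is the grip in N (left out, the last holds). Time passes only in rows, so rows that do not move let the fingers close. It gives the time, the measured TCP pose, the force and the opening at its end, in the units of the state.
- state(): the state, without advancing time (a new reading comes with each control period).
- snapshot(name): name is "side" or "top"; returns a dict with "img" (384x512x3 uint8, red, green, blue), "K" (3x3 intrinsics, pixels), "world_to_cam" (4x4, takes a point from world to camera coordinates). Camera axes: x right, y up, looking along -z (the intrinsics and any distortion apply to the point x, -y, -z); pixel columns grow to the right and rows downward; lengths in m; the calibration is good to about 2 mm. A picture is of the moment at which its call begins. There is no depth.
- hand_in(): hands the job in, once; it reports no verdict.
The state is a dict: "time": time; "joint_positions": joint angles; "joint_vel": joint speeds; "effort": joint torques, N m; "position": TCP position; "orientation": TCP orientation; "force": force on the tool from outside, world axes, zero at the start; "ft_torque": the same for the moment, N m; "finger_gap": opening from 0.0 (shut) to 1.0 (fully open).
Only numpy, scipy, OpenCV 4.12 (cv2) and the standard library are available. Lean on these libraries where they do the work, as an engineer would, in place of code of your own. Each camera call takes 0.05 s, during which the arm holds its last target. There are 200 camera calls.

## Working session

There is one attempt and no reset: what is moved stays moved. The work goes in short steps, Python scripts to look and compute and a tool call to move; the robot and the scene stay as the last step left them, time stands still between calls to the robot, and variables do not carry over. Pictures are saved under pics/ and viewed, about 8 in all and at most 12, crops included, and the job is handed in when it is done.

Besides the shell and the picture viewer there is one more tool, called after "Call:" by a JSON object that holds its "api" and its "payload". drive_tool: Moves the arm, as the interface text tells. Its arguments: {"type":"object","properties":{"plan":{"type":"array","items":{"type":"array","items":{"type":"number"}}},"hand":{"type":"number"},"force":{"type":"number"}},"required":["plan"]}

```bash
mkdir -p pics; ls; python3 - <<'E'
from plant import *
import cv2, numpy as np
s=state(); print({k:np.round(v,4).tolist() for k,v in s.items()})
for n in("side","top"):
    d=snapshot(n); np.savez(f"{n}0.npz",**d); cv2.imwrite(f"pics/{n}0.png",cv2.resize(d["img"][:,:,::-1],None,fx=1.5,fy=1.5,interpolation=cv2.INTER_CUBIC)); print(n,d["K"],d["world_to_cam"].round(3), [k for k in d])
E
```

```text
pics
{'time': 0.0, 'joint_positions': [-78.1135, 15.0977, -2.8036, 72.1593, 0.0015, 81.1038], 'joint_vel': [0.0155, -0.0994, 0.0419, -0.0205, -0.0271, -0.1531], 'effort': [-0.005, -63.7606, 38.4565, 0.0136, -0.0004, 0.0], 'position': [0.1862, -0.4906, 0.2448], 'orientation': [[0.9349, 0.3548, -0.0002], [0.3548, -0.9349, 0.001], [0.0002, -0.001, -1.0]], 'force': [-0.6326, -0.4172, 0.5582], 'ft_torque': [-0.0243, -0.0025, -0.082], 'finger_gap': 1.0027}
side [[354.58892042   0.         258.08999173]
 [  0.         354.58892042 188.99541798]
 [  0.           0.           1.        ]] [[-0.835 -0.55  -0.012  0.492]
 [ 0.286 -0.453  0.844 -0.219]
 [-0.47   0.702  0.536 -0.856]
 [ 0.     0.     0.     1.   ]] ['img', 'K', 'world_to_cam']
top [[392.57413414   0.         263.58335121]
 [  0.         392.57413414 186.47146993]
 [  0.           0.           1.        ]] [[ 0.019 -0.999  0.026  0.006]
 [ 0.997  0.021  0.076 -0.567]
 [-0.077  0.024  0.997 -0.997]
 [ 0.     0.     0.     1.   ]] ['img', 'K', 'world_to_cam']
```

View pics/top0.png

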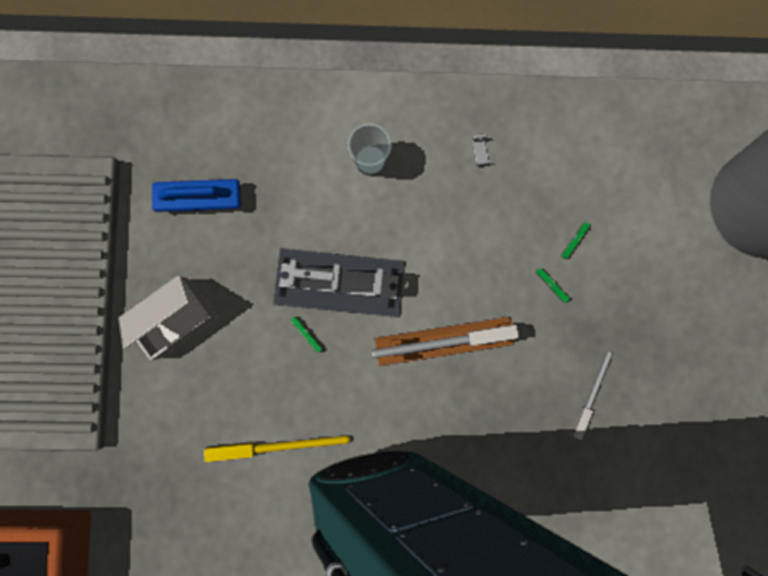

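View pics/side0.png

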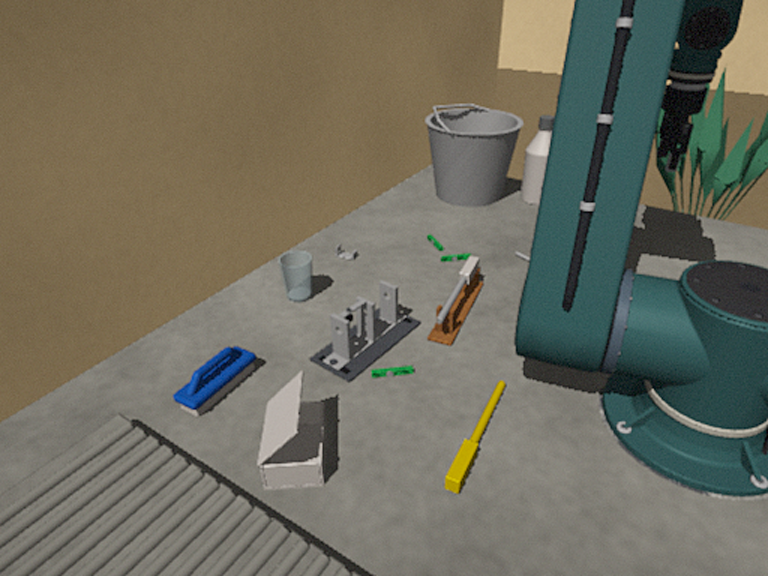

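```bash
cat > h.py <<'E'
import numpy as np, cv2
def load(n): 
    d=np.load(n); return {k:d[k] for k in d.files}
def ray(d,uv,z):
    K=d["K"];M=d["world_to_cam"];R=M[:3,:3];t=M[:3,3];o=-R.T@t
    uv=np.atleast_2d(np.asarray(uv,float)); p=np.c_[(uv[:,0]-K[0,2])/K[0,0],(uv[:,1]-K[1,2])/K[1,1],np.ones(len(uv))]
    w=(p*[1,-1,-1])@R
    return o+w*((z-o[2])/w[:,2])[:,None]
def proj(d,P):
    P=np.atleast_2d(P);M=d["world_to_cam"];c=P@M[:3,:3].T+M[:3,3];K=d["K"]
    return np.c_[K[0,2]+K[0,0]*c[:,0]/-c[:,2],K[1,2]+K[1,1]*-c[:,1]/-c[:,2]]
E
python3 - <<'E'
from h import *
import plant; print([x for x in dir(plant) if x[0]!='_'], getattr(plant,'tip_extent',None))
t=load("top0.npz");s=load("side0.npz")
c=lambda im,x0,x1,y0,y1,f:cv2.resize(im[y0:y1,x0:x1,::-1],None,fx=f,fy=f,interpolation=cv2.INTER_CUBIC)
a=c(t["img"],175,355,155,250,4.4); b=c(s["img"],200,330,160,255,4.4)
cv2.imwrite("pics/a.png",a); 
cv2.imwrite("pics/b.png",b); print(a.shape,b.shape)
E
```

```text
['PlanningError', 'hand_in', 'snapshot', 'state', 'tip_extent'] 0.014
(418, 792, 3) (418, 572, 3)
```

View pics/a.png

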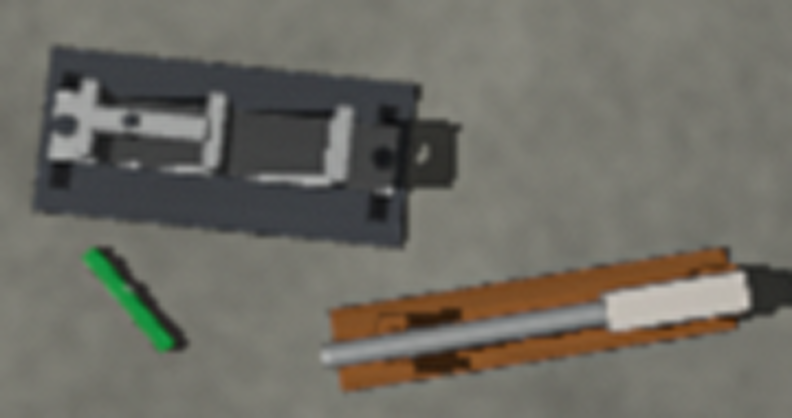

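View pics/b.png

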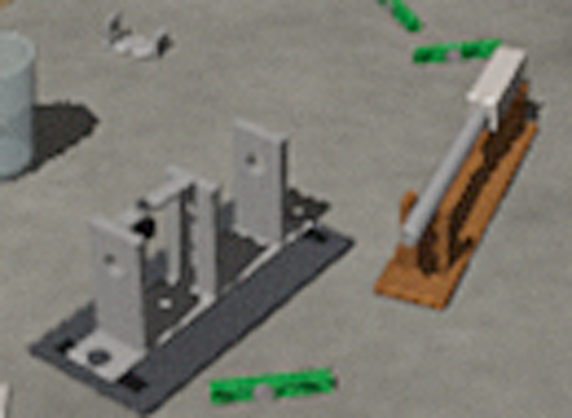

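```bash
python3 - <<'E'
from h import *
t=load("top0.npz")
im=t["img"].astype(int); R,G,B=im[...,0],im[...,1],im[...,2]
M=t["world_to_cam"];print("cam",-M[:3,:3].T@M[:3,3])
u=lambda p:(np.array(p,float)+.5)/4.4-.5+[175,155]
f=ray(t,[u(p) for p in((52,46),(418,86),(405,246),(35,210))],.006)[:,:2]
print("foot",f.round(4), [np.linalg.norm(f[i]-f[(i+1)%4]).round(4) for i in range(4)])
# fit by lines: bluish-dark mask region
sub=np.zeros(R.shape,bool);sub[160:215,178:275]=1
m=(sub&(B>R+4)&(R<100)).astype(np.uint8); m=cv2.morphologyEx(m,cv2.MORPH_CLOSE,np.ones((9,9)))
n,l,st,_=cv2.connectedComponentsWithStats(m);k=1+st[1:,4].argmax()
ys,xs=np.where(l==k);q=ray(t,np.c_[xs,ys],.006)[:,:2]
(c,wh,a)=cv2.minAreaRect((q*1000).astype(np.float32));box=cv2.boxPoints((c,wh,a));print("rect",c,wh,a,box.round(1).tolist())
c1=f.mean(0); ex=((f[0]-f[1])+(f[3]-f[2]));ex/=np.linalg.norm(ex);ey=np.array([-ex[1],ex[0]])
print("rack center",c1,"ex",ex,np.degrees(np.arctan2(ex[1],ex[0])))
# light pixels
L=(sub&(R>125)&(abs(R-B)<25));ys,xs=np.where(L)
p=ray(t,np.c_[xs,ys],.095)[:,:2]-c1;X=p@ex*1e3;Y=p@ey*1e3
for x0 in(-70,0,70):
    k=(abs(X-x0)<3.5)
    print(x0,"Y",np.sort(Y[k])[[0,1,-2,-1]].round(1), k.sum(), "Xr", [ (x,int(((abs(X-x)<1)).sum())) for x in range(x0-12,x0+13,2)])
# rail grip: top z=.071
sub[:]=0;sub[205:240,245:350]=1
g=(sub&(R>170)&(G>160)&(B>150)).astype(np.uint8);n,l,st,_=cv2.connectedComponentsWithStats(g);k=1+st[1:,4].argmax();print("comp",st[k])
ys,xs=np.where(l==k);q=ray(t,np.c_[xs,ys],.071)[:,:2]*1e3;(c,wh,a)=cv2.minAreaRect(q.astype(np.float32));print("grip",c,wh,a)
# tip & shoulder, axis at z .058
pp=ray(t,[u((322,355)),u((606,314))],.062);print("tip,shoulder",pp.round(4),np.linalg.norm(pp[0]-pp[1]))
d=pp[0]-pp[1];print("rail ang",np.degrees(np.arctan2(d[1],d[0])))
E
```

```text
cam [0.48818989 0.04241174 1.03677746]
foot [[0.6198 0.2213]
 [0.6005 0.0018]
 [0.5045 0.0079]
 [0.5215 0.228 ]] [np.float64(0.2203), np.float64(0.0962), np.float64(0.2208), np.float64(0.0985)]
rect (547.7154541015625, 117.98014068603516) (217.99700927734375, 123.76295471191406) 85.60458374023438 [[477.70001220703125, 14.0], [601.0999755859375, 4.599999904632568], [617.7999877929688, 221.89999389648438], [494.3999938964844, 231.39999389648438]]
rack center [0.5615748  0.11474848] ex [0.08238816 0.99660032] 85.2741496179778
-70 Y [-44.8 -20.2  16.3  16.6] 35 Xr [(-82, 3), (-80, 5), (-78, 3), (-76, 4), (-74, 3), (-72, 5), (-70, 13), (-68, 13), (-66, 13), (-64, 13), (-62, 12), (-60, 3), (-58, 2)]
0 Y [-20.1 -19.9  16.3  16.5] 36 Xr [(-12, 0), (-10, 0), (-8, 0), (-6, 0), (-4, 0), (-2, 6), (0, 12), (2, 14), (4, 10), (6, 5), (8, 5), (10, 6), (12, 6)]
70 Y [-54.  -53.8  16.3  16.5] 46 Xr [(58, 5), (60, 5), (62, 6), (64, 2), (66, 5), (68, 9), (70, 17), (72, 14), (74, 15), (76, 13), (78, 11), (80, 15), (82, 14)]
comp [313 217  32  13 254]
grip (475.4434509277344, -142.47198486328125) (19.7296199798584, 78.16510009765625) 9.964106559753418
tip,shoulder [[ 0.4417  0.0551  0.062 ]
 [ 0.4675 -0.1043  0.062 ]] 0.16150666790141144
rail ang 99.19070726190395
```

Call:
{"api": "drive_tool", "payload": {"plan": [[0,0,0,-0.11],[0,0,0,-0.11],[0,0,0,-0.11],[0,0,0,-0.11],[0,0,0,-0.11],[0,0,0,-0.11],[0,0,0,-0.11],[0,0,0,-0.11]], "hand": 1, "force": 80}}

```text
time: 1.1
position: [0.186, -0.4893, 0.2426]
orientation: [[-0.217, 0.976, -0.001], [0.976, 0.217, 0.006], [0.006, 0.0, -1.0]]
force: [-0.3, 0.1, 0.7]
finger_gap: 1.004
```

```bash
cat > go.py <<'E'
import sys, numpy as np
from plant import *
def go(x,y,z,yaw):
    s=state();R=np.array(s["orientation"]);p=np.array(s["position"])
    d=R.T@(np.array([x,y,z])-p)/.05; yw=np.degrees(np.arctan2(R[1,0],R[0,0]))
    print("t",round(s["time"],2),"pos",p.round(4),"yaw",round(yw,2),"Rz",R[:,2].round(4),"F",np.round(s["force"],1),"T",np.round(s["ft_torque"],2),"gap",round(s["finger_gap"],3))
    print("units",d.round(3),"spin",round(-(yaw-yw)/90,4))
if __name__=="__main__": go(*map(float,sys.argv[1:5]))
E
python3 go.py .4746 -.1375 .245 99.5
```

```text
t 1.1 pos [ 0.186  -0.4893  0.2426] yaw 102.51 Rz [-0.0013  0.0062 -1.    ] F [-0.3  0.1  0.7] T [-0.05 -0.   -0.01] gap 1.004
units [ 5.619  7.159 -0.013] spin 0.0334
```

Call:
{"api": "drive_tool", "payload": {"plan": [[0.7,0.89,0,0.01],[0.7,0.89,0,0.01],[0.7,0.89,0,0],[0.7,0.89,0,0],[0.7,0.89,0,0],[0.7,0.89,0,0],[0.7,0.89,0,0],[0,0,0,0]]}}

```text
time: 2.1
position: [0.4504, -0.1788, 0.2422]
orientation: [[-0.187, 0.982, -0.003], [0.982, 0.187, 0.009], [0.009, -0.001, -1.0]]
force: [-1.1, -0.5, -0.5]
finger_gap: 1.006
```

```bash
python3 go.py .4746 -.1375 .145 99.5
```

```text
t 2.1 pos [ 0.4504 -0.1788  0.2422] yaw 100.79 Rz [-0.0025  0.0087 -1.    ] F [-1.1 -0.5 -0.5] T [-0.01  0.   -0.02] gap 1.006
units [0.704 0.631 1.95 ] spin 0.0143
```

Call:
{"api": "drive_tool", "payload": {"plan": [[0.35,0.31,0.5,0.007],[0.35,0.31,0.5,0.007],[0,0,0.5,0],[0,0,0.3,0],[0,0,0,0]]}}

```text
time: 2.72
position: [0.4732, -0.139, 0.1493]
orientation: [[-0.163, 0.987, -0.004], [0.987, 0.163, 0.008], [0.009, -0.003, -1.0]]
force: [-0.1, 0.1, -0.4]
finger_gap: 1.004
```

```bash
python3 go.py .4746 -.1375 .057 99.5; python3 - <<'E'
from plant import *
from h import *
d=snapshot("top");np.savez("top1.npz",**d);e=snapshot("side");np.savez("side1.npz",**e)
a=cv2.resize(d["img"][155:250,175:355,::-1],None,fx=4.2,fy=4.2,interpolation=cv2.INTER_CUBIC)
b=cv2.resize(e["img"][140:235,200:380,::-1],None,fx=4.2,fy=4.2,interpolation=cv2.INTER_CUBIC)
# mark predicted grip point/ tip in side
for P in([.4746,-.1375,.058],[.4417,.0551,.058]):
    u=proj(e,P)[0];cv2.circle(b,tuple(int(v) for v in (u-[200,140]+.5)*4.2),3,(0,0,255),1)
cv2.imwrite("pics/c.png",cv2.resize(np.vstack([a,b]),None,fx=.74,fy=.74))
E
```

```text
t 2.73 pos [ 0.4732 -0.139   0.1493] yaw 99.41 Rz [-0.0044  0.0082 -1.    ] F [-0.1  0.1 -0.4] T [-0.05  0.05 -0.  ] gap 1.004
units [0.008 0.038 1.846] spin -0.001
```

View pics/c.png

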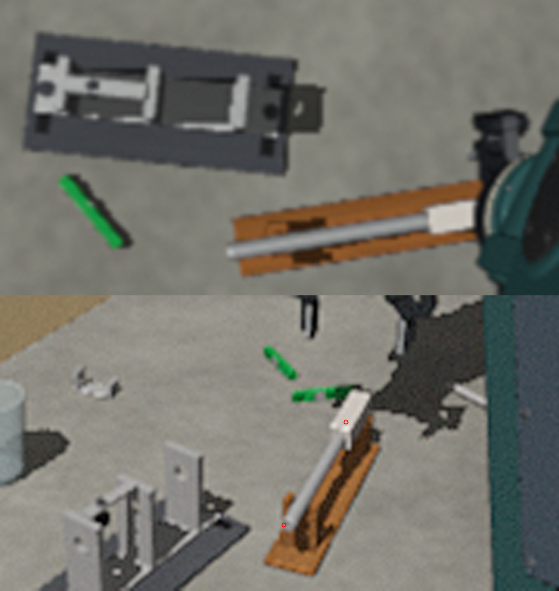

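Call:
{"api": "drive_tool", "payload": {"plan": [[0.01,0.02,0.5,0],[0,0.01,0.5,0],[0,0,0.5,0],[0,0,0.35,0],[0,0,0,0]]}}

```text
time: 3.45
position: [0.4775, -0.141, 0.06]
orientation: [[-0.161, 0.987, 0.004], [0.987, 0.161, 0.004], [0.003, 0.005, -1.0]]
force: [0.2, 0.3, 0.1]
finger_gap: 0.998
```

```bash
python3 go.py .4746 -.1375 .055 99.5
```

```text
t 3.45 pos [ 0.4775 -0.141   0.06  ] yaw 99.27 Rz [ 0.0042  0.0038 -1.    ] F [0.2 0.3 0.1] T [0.02 0.02 0.02] gap 0.998
units [ 0.079 -0.046  0.099] spin -0.0025
```

Call:
{"api": "drive_tool", "payload": {"plan": [[0.07,-0.04,0.1,0],[0,0,0,0],[0,0,0,0]]}}

```text
time: 3.82
position: [0.4759, -0.1385, 0.057]
orientation: [[-0.161, 0.987, 0.007], [0.987, 0.161, 0.002], [0.001, 0.007, -1.0]]
force: [0.2, 0.6, -0.6]
finger_gap: 1.003
```

```bash
python3 go.py .4746 -.1375 .055 99.5
```

```text
t 3.83 pos [ 0.4759 -0.1385  0.057 ] yaw 99.25 Rz [ 0.0071  0.0024 -1.    ] F [ 0.2  0.6 -0.6] T [-0.05 -0.    0.06] gap 1.003
units [ 0.023 -0.023  0.039] spin -0.0027
```

Call:
{"api": "drive_tool", "payload": {"plan": [[0.02,-0.02,0.03,-0.003],[0,0,0,0],[0,0,0,0],[0,0,0,0],[0,0,0,0],[0,0,0,0]], "hand": -1, "force": 80}}

```text
time: 4.58
position: [0.4752, -0.1377, 0.0561]
orientation: [[-0.166, 0.986, 0.008], [0.986, 0.166, 0.002], [0.0, 0.009, -1.0]]
force: [0.9, -0.2, 0.9]
finger_gap: 0.243
```

```bash
python3 go.py .4746 -.1375 .135 99.5
```

```text
t 4.58 pos [ 0.4752 -0.1377  0.0561] yaw 99.56 Rz [ 0.0084  0.0019 -1.    ] F [ 0.9 -0.2  0.9] T [0.08 0.05 0.04] gap 0.243
units [ 0.007  0.002 -1.577] spin 0.0007
```

Call:
{"api": "drive_tool", "payload": {"plan": [[0,0,-0.4,0],[0,0,-0.5,0],[0,0,-0.5,0],[0,0,0,0]]}}

```text
time: 5.08
position: [0.474, -0.1377, 0.1272]
orientation: [[-0.166, 0.986, 0.006], [0.986, 0.166, 0.003], [0.001, 0.007, -1.0]]
force: [0.7, 0.2, -1.3]
finger_gap: 0.244
```

```bash
python3 go.py .5397 -.1714 .11 85.3
```

```text
t 5.08 pos [ 0.474  -0.1377  0.1272] yaw 99.55 Rz [ 0.0063  0.0026 -1.    ] F [ 0.7  0.2 -1.3] T [-0.06  0.01  0.02] gap 0.244
units [-0.883  1.182  0.35 ] spin 0.1583
```

Call:
{"api": "drive_tool", "payload": {"plan": [[-0.44,0.3,0,0],[-0.44,0.3,0,0],[0,0.3,0,0.04],[0,0.3,0,0.04],[0,0,0,0.04],[0,0,0,0.04],[0,0,0,0]]}}

```text
time: 5.95
position: [0.54, -0.1721, 0.1189]
orientation: [[0.092, 0.996, -0.002], [0.996, -0.092, 0.006], [0.006, -0.003, -1.0]]
force: [-1.1, -0.2, -0.9]
finger_gap: 0.246
```

```bash
python3 go.py .5397 -.1714 .068 85.3
```

```text
t 5.95 pos [ 0.54   -0.1721  0.1189] yaw 84.71 Rz [-0.0022  0.0064 -1.    ] F [-1.1 -0.2 -0.9] T [-0.03 -0.03 -0.04] gap 0.246
units [ 0.007 -0.004  1.018] spin -0.0066
```

Lower to hole height, then check alignment in both views.

Call:
{"api": "drive_tool", "payload": {"plan": [[0,0,0.5,-0.006],[0,0,0.48,0],[0,0,0,0],[0,0,0,0]]}}

```text
time: 6.45
position: [0.5393, -0.1716, 0.0676]
orientation: [[0.077, 0.997, -0.003], [0.997, -0.077, 0.007], [0.007, -0.004, -1.0]]
force: [-0.2, 0.3, -0.4]
finger_gap: 0.241
```

```bash
python3 go.py .5397 -.1714 .068 85.3; cat > look.py <<'E'
from plant import *
from h import *
import sys
n=sys.argv[1]; s=state();p=np.array(s["position"]);R=np.array(s["orientation"])
d=snapshot("top");e=snapshot("side");np.savez(f"top{n}.npz",**d);np.savez(f"side{n}.npz",**e)
f=5
a=cv2.resize(d["img"][160:220,180:332,::-1],None,fx=f,fy=f,interpolation=cv2.INTER_CUBIC)
b=cv2.resize(e["img"][175:255,200:330,::-1],None,fx=f*1.0,fy=f*1.0,interpolation=cv2.INTER_CUBIC)
b=cv2.copyMakeBorder(b[:280],0,0,0,a.shape[1]-b.shape[1],cv2.BORDER_CONSTANT)
cv2.imwrite(f"pics/l{n}.png",np.vstack([a,b]))
E
python3 look.py 2
```

```text
t 6.45 pos [ 0.5393 -0.1716  0.0676] yaw 85.57 Rz [-0.0034  0.0069 -1.    ] F [-0.2  0.3 -0.4] T [-0.04  0.01 -0.01] gap 0.241
units [ 0.005  0.008 -0.008] spin 0.003
```

View pics/l2.png

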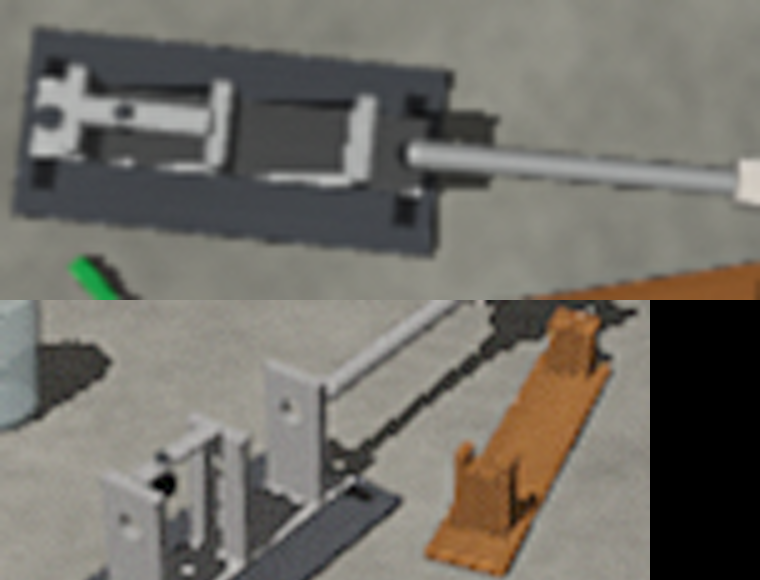

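```bash
cat > meas.py <<'E'
from h import *
import sys
c1=np.array([.56157,.11475]);ex=np.array([.08239,.9966]);ey=np.array([-ex[1],ex[0]])
t=load(f"top{sys.argv[1]}.npz");g=cv2.cvtColor(t["img"],cv2.COLOR_RGB2GRAY).astype(float)
zr=float(sys.argv[2])
# tube centre per column: steep edges top/bottom by sub-pixel gradient
C=[]
for x in range(266,326):
    y0=int(160+ (155+(x-262)*5*.075)/5); w=g[y0-7:y0+8,x]; dg=np.diff(w)
    i=dg.argmax(); j=len(dg)-1-(-dg)[::-1].argmax()
    def sp(k,s):
        a=np.clip(s*dg[max(k-1,0):k+2],0,None); return (a*np.arange(max(k-1,0),max(k-1,0)+len(a))).sum()/a.sum()+.5
    C.append((x,y0-7+sp(i,1),y0-7+sp(j,-1)))
C=np.array(C); k=(C[:,2]-C[:,1]>3)&(C[:,2]-C[:,1]<8)
print("n",k.sum(),"width px",np.median((C[:,2]-C[:,1])[k]))
for nm,v in(("edge1",C[k,1]),("edge2",C[k,2]),("mid",(C[k,1]+C[k,2])/2)):
    P=ray(t,np.c_[C[k,0],v],zr)[:,:2]-c1; X=P@ex*1e3;Y=P@ey*1e3
    import numpy as np
    f=np.polyfit(X,Y,1)
    r=Y-np.polyval(f,X);q=abs(r)<2*r.std();f=np.polyfit(X[q],Y[q],1)
    print(nm,"slope deg vs foot",np.degrees(np.arctan(f[0])).round(2),"Y at -74:",np.polyval(f,-74).round(2),"at 70",np.polyval(f,70).round(2),"resid",r[q].std().round(2), X.min().round(1))
# plates: both edges along Y through columns of light
R=t["img"].astype(int)[...,0]
for x0 in(-66,2,72):
    ym=[]
    for xx in(x0-2,x0,x0+2):
        Ys=np.arange(-35,35,.25)
        W=np.c_[c1+np.outer(np.full(len(Ys),xx*1e-3),ex)+np.outer(Ys*1e-3,ey),np.full(len(Ys),.095)]
        u=proj(t,W).astype(np.float32)
        p=cv2.remap(g.astype(np.float32),u[:,0].reshape(1,-1),u[:,1].reshape(1,-1),cv2.INTER_LINEAR)[0]
        d=np.diff(cv2.GaussianBlur(p.reshape(1,-1),(0,0),3)[0]); a,b=Ys[d.argmax()],Ys[d.argmin()]; ym.append((a,b,(a+b)/2))
    print("plate",x0,ym)
# foot long edges
for z,s in((.006,-1),(.006,1)):
    X=[];Y=[]
    for xx in np.arange(-95,96,5):
        Ys=np.arange(s*50-8,s*50+8.1,.25)
        u=proj(t,np.c_[c1+np.outer(np.full(len(Ys),xx*1e-3),ex)+np.outer(Ys*1e-3,ey),np.full(len(Ys),z)]).astype(np.float32)
        p=cv2.remap(g.astype(np.float32),u[:,0].reshape(1,-1),u[:,1].reshape(1,-1),cv2.INTER_LINEAR)[0]
        d=s*np.diff(cv2.GaussianBlur(p.reshape(1,-1),(0,0),3)[0]); X.append(xx);Y.append(Ys[d.argmax()])
    f=np.polyfit(X,Y,1);r=np.array(Y)-np.polyval(f,X);q=abs(r)<1;f=np.polyfit(np.array(X)[q],np.array(Y)[q],1)
    print("foot edge",s,"slope deg",np.degrees(f[0]).round(2),"Y0",f[1].round(2),q.sum())
E
python3 meas.py 2 .0696
```

```text
n 17 width px 3.054883720930235
edge1 slope deg vs foot 0.0 Y at -74: -4.98 at 70 -4.98 resid 0.42 -244.0
edge2 slope deg vs foot 2.01 Y at -74: 7.59 at 70 12.66 resid 0.67 -244.7
mid slope deg vs foot 1.05 Y at -74: 1.44 at 70 4.08 resid 0.19 -244.3
plate -66 [(np.float64(-23.5), np.float64(17.75), np.float64(-2.875)), (np.float64(-23.25), np.float64(18.0), np.float64(-2.625)), (np.float64(-23.25), np.float64(20.25), np.float64(-1.5))]
plate 2 [(np.float64(-23.5), np.float64(17.25), np.float64(-3.125)), (np.float64(-23.25), np.float64(17.5), np.float64(-2.875)), (np.float64(-23.25), np.float64(22.5), np.float64(-0.375))]
plate 72 [(np.float64(-23.5), np.float64(17.25), np.float64(-3.125)), (np.float64(-23.25), np.float64(22.25), np.float64(-0.5)), (np.float64(-23.25), np.float64(21.5), np.float64(-0.875))]
foot edge -1 slope deg 0.06 Y0 -50.13 39
foot edge 1 slope deg 0.07 Y0 50.28 38
```

```bash
cat > tube.py <<'E'
from h import *
import sys
c1=np.array([.56157,.11475]);a=np.radians(85.34);ex=np.array([np.cos(a),np.sin(a)]);ey=np.array([-ex[1],ex[0]])
def tube(n,zr,xa,xb):
    t=load(f"top{n}.npz");g=t["img"].astype(float);X=[];W=[]
    # sample profiles across the expected axis in rack frame
    xs=np.arange(xa,xb,2.);Ys=np.arange(-16,16.1,.25);out=[]
    for x in xs:
        P=np.c_[c1+x*1e-3*ex+np.outer(Ys*1e-3,ey),np.full(len(Ys),zr)];u=proj(t,P).astype(np.float32)
        p=cv2.remap(g.astype(np.float32),u[:,0].reshape(1,-1),u[:,1].reshape(1,-1),cv2.INTER_LINEAR)[0].mean(1)
        out.append(p)
    return xs,Ys,np.array(out)
if __name__=="__main__":
    xs,Ys,o=tube(sys.argv[1],float(sys.argv[2]),float(sys.argv[3]),float(sys.argv[4]))
    for i in range(0,len(xs)-6,12):
        print(xs[i:i+6].mean().round(), o[i:i+6].mean(0)[::6].round().astype(int))
    print(Ys[::6])
    # peak of bright ridge + steepest edges, fitted
    s=cv2.GaussianBlur(o.astype(np.float32),(0,0),2); r=Ys[s.argmax(1)];d=np.diff(s,axis=1);e1=Ys[d.argmax(1)];e2=Ys[d.argmin(1)]
    for n,v in(("ridge",r),("rise",e1),("fall",e2)):
        f=np.polyfit(xs,v,1);q=abs(v-np.polyval(f,xs))<1.;f=np.polyfit(xs[q],v[q],1);print(n,q.sum(),"deg",np.degrees(f[0]).round(2),"at -90",np.polyval(f,-90).round(2))
E
python3 tube.py 2 .0696 -240 -112
```

```text
-235.0 [130 131 131 130 126 120 116 130 145 158 160 156 142 127 113 113 120 124
 127 126 126 126]
-211.0 [129 129 130 129 125 117 110 125 142 156 161 158 145 129 111 111 123 130
 133 132 131 131]
-187.0 [130 131 131 130 127 120 115 126 139 154 160 160 149 134 118 114 121 126
 129 129 129 128]
-163.0 [133 133 133 132 128 119 111 121 135 151 160 162 151 138 123 118 121 127
 130 131 131 132]
-139.0 [130 131 131 130 127 120 113 120 133 149 159 164 154 142 126 118 115 123
 130 132 132 132]
[-16.  -14.5 -13.  -11.5 -10.   -8.5  -7.   -5.5  -4.   -2.5  -1.    0.5
   2.    3.5   5.    6.5   8.    9.5  11.   12.5  14.   15.5]
ridge 64 deg 0.75 at -90 0.71
rise 2 deg 0.0 at -90 -3.5
fall 62 deg 1.15 at -90 5.79
```

Call:
{"api": "drive_tool", "payload": {"plan": [[0.0,0.016,0.01,0.008],[0.1,0,0,0],[0.1,0,0,0],[0,0,0,0],[0,0,0,0]]}}

```text
time: 7.18
position: [0.5419, -0.1612, 0.0687]
orientation: [[0.09, 0.996, -0.001], [0.996, -0.09, 0.006], [0.006, -0.002, -1.0]]
force: [-0.5, 0.1, -1.3]
finger_gap: 0.239
```

```bash
cat > rk.py <<'E'
from plant import *
from h import *
import sys
c1=np.array([.56157,.11475]);a=np.radians(85.34);ex=np.array([np.cos(a),np.sin(a)]);ey=np.array([-ex[1],ex[0]])
s=state();p=np.array(s["position"]);R=np.array(s["orientation"]);F=np.array(s["force"]);q=p[:2]-c1
yaw=np.degrees(np.arctan2(R[1,0],R[0,0]))-85.34
print("t",round(s["time"],2),"rack X %.1f Y %.1f z %.1f"%(q@ex*1e3,q@ey*1e3,p[2]*1e3),"yaw rel %.2f pitch %.2f roll %.2f"%(yaw,np.degrees(R[2,0]),np.degrees(R[2,1])),"tip X %.1f Y %.1f z %.1f"%(q@ex*1e3+197,q@ey*1e3+197*np.radians(yaw),(p[2]+.002+.197*R[2,0])*1e3),"F rack",np.round([F[:2]@ex,F[:2]@ey,F[2]],1),"T",np.round(s["ft_torque"],2),"gap",round(s["finger_gap"],3))
if len(sys.argv)>1: np.savez(f"top{sys.argv[1]}.npz",**snapshot("top"))
E
python3 rk.py 3; python3 tube.py 3 .0696 -220 -100
```

```text
t 7.17 rack X -276.6 Y -2.8 z 68.7 yaw rel -0.53 pitch 0.32 roll -0.09 tip X -79.6 Y -4.6 z 71.8 F rack [ 0.   0.5 -1.3] T [-0.08 -0.02  0.04] gap 0.239
-215.0 [129 128 125 119 115 126 141 155 161 159 147 133 117 115 126 132 134 133
 132 131 131 131]
-191.0 [131 131 127 119 112 124 140 155 161 160 148 134 120 118 125 128 130 129
 128 128 129 129]
-167.0 [131 131 126 117 108 123 140 155 162 160 148 135 121 119 124 127 130 130
 130 130 131 132]
-143.0 [132 130 124 114 105 122 140 156 162 161 148 133 116 115 126 132 136 135
 135 134 133 133]
-119.0 [ 53  54  57  72  94 121 143 158 163 162 150 134 110  84  61  52  49  50
  50  52  68  90]
[-16.  -14.5 -13.  -11.5 -10.   -8.5  -7.   -5.5  -4.   -2.5  -1.    0.5
   2.    3.5   5.    6.5   8.    9.5  11.   12.5  14.   15.5]
ridge 60 deg 0.0 at -90 -3.71
rise 60 deg -1.29 at -90 -9.94
fall 46 deg 1.49 at -90 2.68
```

Call:
{"api": "drive_tool", "payload": {"plan": [[0.03,-0.01,0.03,0],[0.03,0,0,0],[0.03,0,0,0],[0.03,0,0,0]]}}

```text
time: 7.72
position: [0.5418, -0.1549, 0.067]
orientation: [[0.091, 0.996, -0.001], [0.996, -0.091, 0.006], [0.006, -0.002, -1.0]]
force: [0.1, -0.0, -1.6]
finger_gap: 0.245
```

```bash
python3 rk.py
```

```text
t 7.72 rack X -270.4 Y -2.2 z 67.0 yaw rel -0.55 pitch 0.33 roll -0.10 tip X -73.4 Y -4.1 z 70.2 F rack [-0.  -0.1 -1.6] T [-0.07 -0.07 -0.02] gap 0.245
```

Call:
{"api": "drive_tool", "payload": {"plan": [[0.03,0,0,0],[0.03,0,0,0],[0.03,0,0,0]]}}

```text
time: 8.1
position: [0.5423, -0.1501, 0.0671]
orientation: [[0.091, 0.996, -0.001], [0.996, -0.091, 0.006], [0.006, -0.002, -1.0]]
force: [-0.1, -0.5, -0.8]
finger_gap: 0.244
```

```bash
python3 rk.py
```

```text
t 8.1 rack X -265.6 Y -2.3 z 67.1 yaw rel -0.54 pitch 0.33 roll -0.10 tip X -68.6 Y -4.2 z 70.2 F rack [-0.5  0.1 -0.8] T [-0.01  0.02  0.03] gap 0.244
```

Call:
{"api": "drive_tool", "payload": {"plan": [[0.03,0,0,0],[0.03,0,0,0],[0.03,0,0,0]]}}

```text
time: 8.48
position: [0.5428, -0.1453, 0.0671]
orientation: [[0.091, 0.996, -0.001], [0.996, -0.091, 0.006], [0.006, -0.002, -1.0]]
force: [0.7, 1.1, -0.5]
finger_gap: 0.243
```

```bash
python3 rk.py
```

```text
t 8.47 rack X -260.8 Y -2.4 z 67.1 yaw rel -0.55 pitch 0.33 roll -0.09 tip X -63.8 Y -4.3 z 70.3 F rack [ 1.2 -0.6 -0.5] T [-0.04  0.03 -0.07] gap 0.243
```

Call:
{"api": "drive_tool", "payload": {"plan": [[0.04,0,0,0],[0.04,0,0,0],[0.04,0,0,0],[0.04,0,0,0]]}}

```text
time: 8.98
position: [0.5435, -0.1368, 0.0672]
orientation: [[0.091, 0.996, -0.001], [0.996, -0.091, 0.006], [0.006, -0.002, -1.0]]
force: [0.3, -0.5, -1.7]
finger_gap: 0.242
```

```bash
python3 rk.py; python3 look.py 4
```

```text
t 8.97 rack X -252.2 Y -2.5 z 67.2 yaw rel -0.55 pitch 0.33 roll -0.09 tip X -55.2 Y -4.4 z 70.3 F rack [-0.5 -0.4 -1.7] T [-0.03  0.03 -0.06] gap 0.242
```

View pics/l4.png

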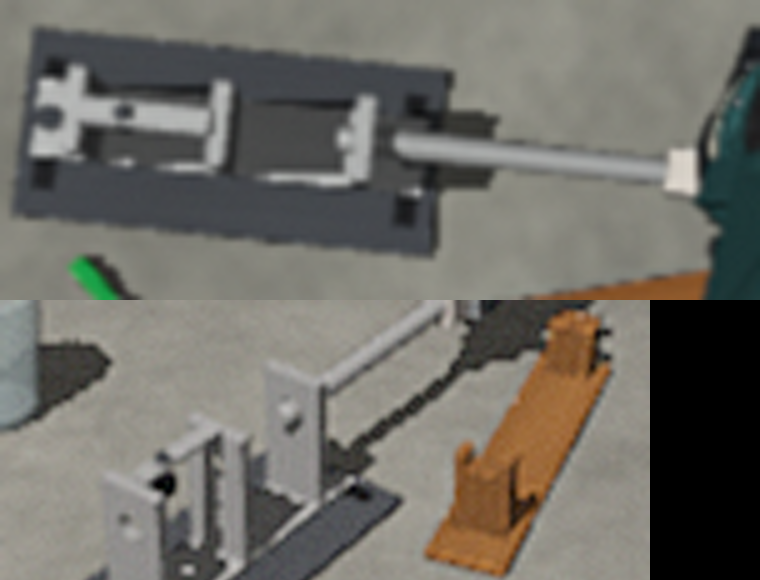

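Call:
{"api": "drive_tool", "payload": {"plan": [[0.05,0,0,0],[0.1,0,0,0],[0.1,0,0,0],[0.1,0,0,0],[0.1,0,0,0],[0.1,0,0,0],[0.05,0,0,0]]}}

```text
time: 9.95
position: [0.5464, -0.1046, 0.0674]
orientation: [[0.09, 0.996, -0.001], [0.996, -0.09, 0.006], [0.006, -0.002, -1.0]]
force: [-0.2, -0.4, -0.7]
finger_gap: 0.241
```

```bash
python3 rk.py 5; python3 tube.py 5 .0696 -180 -112
```

```text
t 9.95 rack X -219.9 Y -2.7 z 67.4 yaw rel -0.53 pitch 0.33 roll -0.10 tip X -22.9 Y -4.5 z 70.5 F rack [-0.4  0.1 -0.7] T [-0.07  0.   -0.02] gap 0.241
-175.0 [132 130 127 119 117 127 142 158 166 165 155 140 126 121 124 131 133 134
 133 133 133 134]
-151.0 [136 132 125 112 109 123 142 159 167 166 155 140 126 120 124 133 137 139
 139 138 138 138]
-127.0 [ 63  63  63  74  94 122 143 160 169 167 157 140 117  85  64  53  53  56
  59  67  83 110]
[-16.  -14.5 -13.  -11.5 -10.   -8.5  -7.   -5.5  -4.   -2.5  -1.    0.5
   2.    3.5   5.    6.5   8.    9.5  11.   12.5  14.   15.5]
ridge 34 deg 0.06 at -90 -3.35
rise 34 deg -1.7 at -90 -9.86
fall 34 deg 2.97 at -90 4.15
```

Call:
{"api": "drive_tool", "payload": {"plan": [[0.06,0,0,0],[0.06,0,0,0],[0.05,0,0,0],[0.04,0,0,0],[0.04,0,0,0]]}}

```text
time: 10.62
position: [0.5476, -0.0915, 0.0675]
orientation: [[0.091, 0.996, -0.001], [0.996, -0.091, 0.006], [0.006, -0.002, -1.0]]
force: [-1.2, 0.2, -0.5]
finger_gap: 0.246
```

```bash
python3 rk.py
```

```text
t 10.62 rack X -206.7 Y -2.8 z 67.5 yaw rel -0.54 pitch 0.33 roll -0.10 tip X -9.7 Y -4.7 z 70.6 F rack [ 0.1  1.2 -0.5] T [-0.09  0.03 -0.01] gap 0.246
```

Call:
{"api": "drive_tool", "payload": {"plan": [[0.04,0,0,0],[0.03,0,0,0],[0.03,0,0,0]]}}

```text
time: 11.0
position: [0.548, -0.0861, 0.0674]
orientation: [[0.091, 0.996, -0.001], [0.996, -0.091, 0.006], [0.006, -0.002, -1.0]]
force: [-1.0, -1.3, -1.2]
finger_gap: 0.241
```

```bash
python3 rk.py
```

```text
t 11.0 rack X -201.3 Y -2.8 z 67.4 yaw rel -0.54 pitch 0.33 roll -0.11 tip X -4.3 Y -4.6 z 70.6 F rack [-1.4  0.9 -1.2] T [-0.13  0.01  0.06] gap 0.241
```

Call:
{"api": "drive_tool", "payload": {"plan": [[0.03,0,0,0],[0.03,0,0,0]]}}

```text
time: 11.25
position: [0.5482, -0.083, 0.0675]
orientation: [[0.091, 0.996, -0.001], [0.996, -0.091, 0.006], [0.006, -0.002, -1.0]]
force: [-0.1, 0.8, -1.0]
finger_gap: 0.243
```

```bash
python3 rk.py
```

```text
t 11.25 rack X -198.2 Y -2.8 z 67.5 yaw rel -0.55 pitch 0.33 roll -0.11 tip X -1.2 Y -4.7 z 70.6 F rack [ 0.8  0.1 -1. ] T [-0.05  0.1   0.05] gap 0.243
```

Call:
{"api": "drive_tool", "payload": {"plan": [[0.03,0,0,0],[0.03,0,0,0],[0.03,0,0,0],[0.03,0,0,0]]}}

```text
time: 11.75
position: [0.5488, -0.0766, 0.0675]
orientation: [[0.091, 0.996, -0.001], [0.996, -0.091, 0.006], [0.006, -0.002, -1.0]]
force: [-1.0, 0.8, -1.3]
finger_gap: 0.24
```

```bash
python3 rk.py
```

```text
t 11.75 rack X -191.7 Y -2.8 z 67.5 yaw rel -0.54 pitch 0.33 roll -0.12 tip X 5.3 Y -4.7 z 70.6 F rack [ 0.7  1.  -1.3] T [-0.16  0.1   0.03] gap 0.24
```

Call:
{"api": "drive_tool", "payload": {"plan": [[0.03,0,0,0],[0.03,0,0,0],[0.03,0,0,0],[0.03,0,0,0]]}}

```text
time: 12.25
position: [0.5493, -0.0702, 0.0675]
orientation: [[0.091, 0.996, -0.002], [0.996, -0.091, 0.006], [0.006, -0.002, -1.0]]
force: [-0.7, -1.3, -0.7]
finger_gap: 0.243
```

```bash
python3 rk.py 6; python3 tube.py 6 .0696 -156 -112
```

```text
t 12.25 rack X -185.3 Y -2.8 z 67.5 yaw rel -0.54 pitch 0.32 roll -0.12 tip X 11.7 Y -4.7 z 70.6 F rack [-1.3  0.6 -0.7] T [-0.14  0.12  0.05] gap 0.243
-151.0 [75 72 69 64 62 71 79 88 91 91 86 81 77 80 82 81 78 75 75 74 71 70]
-127.0 [ 65  65  67  80 101 128 149 165 173 172 161 142 119  87  66  54  55  58
  60  69  85 113]
[-16.  -14.5 -13.  -11.5 -10.   -8.5  -7.   -5.5  -4.   -2.5  -1.    0.5
   2.    3.5   5.    6.5   8.    9.5  11.   12.5  14.   15.5]
ridge 22 deg -0.31 at -90 -3.65
rise 9 deg 3.94 at -90 -4.73
fall 7 deg 10.06 at -90 8.67
```

Call:
{"api": "drive_tool", "payload": {"plan": [[0.06,0,0,0],[0.08,0,0,0],[0.08,0,0,0],[0.08,0,0,0],[0.08,0,0,0],[0.05,0,0,0]]}}

```text
time: 13.05
position: [0.5513, -0.0471, 0.0676]
orientation: [[0.091, 0.996, -0.002], [0.996, -0.091, 0.006], [0.006, -0.002, -1.0]]
force: [-0.7, 0.8, -1.2]
finger_gap: 0.245
```

```bash
python3 rk.py
```

```text
t 13.05 rack X -162.1 Y -2.9 z 67.6 yaw rel -0.54 pitch 0.32 roll -0.14 tip X 34.9 Y -4.7 z 70.7 F rack [ 0.7  0.8 -1.2] T [-0.16  0.15  0.08] gap 0.245
```

Call:
{"api": "drive_tool", "payload": {"plan": [[0.05,0,0,0],[0.05,0,0,0],[0.05,0,0,0],[0.05,0,0,0]]}}

```text
time: 13.55
position: [0.5522, -0.0365, 0.0676]
orientation: [[0.091, 0.996, -0.002], [0.996, -0.091, 0.006], [0.005, -0.003, -1.0]]
force: [-1.1, -1.4, -0.4]
finger_gap: 0.24
```

```bash
python3 rk.py
```

```text
t 13.55 rack X -151.5 Y -2.9 z 67.6 yaw rel -0.54 pitch 0.32 roll -0.15 tip X 45.5 Y -4.8 z 70.7 F rack [-1.5  1.  -0.4] T [-0.39  0.25  0.04] gap 0.24
```

Call:
{"api": "drive_tool", "payload": {"plan": [[0.05,0,0,0],[0.05,0,0,0],[0.05,0,0,0]]}}

```text
time: 13.92
position: [0.5525, -0.0296, 0.0675]
orientation: [[0.091, 0.996, -0.003], [0.996, -0.091, 0.003], [0.003, -0.003, -1.0]]
force: [-2.3, -4.6, -2.2]
finger_gap: 0.246
```

```bash
python3 rk.py
```

```text
t 13.93 rack X -144.6 Y -2.7 z 67.5 yaw rel -0.57 pitch 0.17 roll -0.19 tip X 52.4 Y -4.6 z 70.1 F rack [-4.8  1.9 -2.2] T [-1.01  0.41  0.15] gap 0.246
```

Call:
{"api": "drive_tool", "payload": {"plan": [[0.05,-0.005,0,0],[0.05,-0.005,0,0],[0.05,0,0,0]]}}

```text
time: 14.3
position: [0.5529, -0.0216, 0.0676]
orientation: [[0.091, 0.996, -0.003], [0.996, -0.091, 0.003], [0.003, -0.003, -1.0]]
force: [-0.7, -2.7, -1.8]
finger_gap: 0.245
```

```bash
python3 rk.py
```

```text
t 14.3 rack X -136.7 Y -2.4 z 67.6 yaw rel -0.58 pitch 0.16 roll -0.18 tip X 60.3 Y -4.4 z 70.1 F rack [-2.8  0.5 -1.8] T [-0.82  0.24  0.09] gap 0.245
```

Call:
{"api": "drive_tool", "payload": {"plan": [[0.05,0,0,0],[0.05,0,0,0]]}}

```text
time: 14.55
position: [0.5533, -0.0162, 0.0675]
orientation: [[0.091, 0.996, -0.003], [0.996, -0.091, 0.003], [0.003, -0.003, -1.0]]
force: [-1.7, -4.1, -1.2]
finger_gap: 0.241
```

```bash
python3 rk.py
```

```text
t 14.55 rack X -131.2 Y -2.4 z 67.5 yaw rel -0.57 pitch 0.16 roll -0.18 tip X 65.8 Y -4.4 z 70.1 F rack [-4.2  1.4 -1.2] T [-0.85  0.24  0.14] gap 0.241
```

Call:
{"api": "drive_tool", "payload": {"plan": [[0.04,-0.003,0,0],[0.04,0,0,0]]}}

```text
time: 14.8
position: [0.5536, -0.0119, 0.0676]
orientation: [[0.091, 0.996, -0.003], [0.996, -0.091, 0.003], [0.003, -0.003, -1.0]]
force: [-1.2, -3.9, -2.2]
finger_gap: 0.247
```

```bash
python3 rk.py
```

```text
t 14.8 rack X -126.9 Y -2.3 z 67.6 yaw rel -0.57 pitch 0.16 roll -0.18 tip X 70.1 Y -4.3 z 70.1 F rack [-4.   0.9 -2.2] T [-0.78  0.22  0.13] gap 0.247
```

Call:
{"api": "drive_tool", "payload": {"plan": [[0.04,0,0,0],[0.04,0,0,0]]}}

```text
time: 15.05
position: [0.554, -0.0076, 0.0675]
orientation: [[0.091, 0.996, -0.003], [0.996, -0.091, 0.003], [0.003, -0.003, -1.0]]
force: [0.0, -2.7, -2.2]
finger_gap: 0.246
```

```bash
python3 rk.py
```

```text
t 15.05 rack X -122.6 Y -2.4 z 67.5 yaw rel -0.57 pitch 0.17 roll -0.18 tip X 74.4 Y -4.3 z 70.1 F rack [-2.7 -0.3 -2.2] T [-0.77  0.13  0.06] gap 0.246
```

Call:
{"api": "drive_tool", "payload": {"plan": [[0.04,0,0,0],[0.04,0,0,0],[0.04,0,0,0],[0.03,0,0,0]]}}

```text
time: 15.55
position: [0.5547, 0.0005, 0.0675]
orientation: [[0.091, 0.996, -0.003], [0.996, -0.091, 0.003], [0.003, -0.003, -1.0]]
force: [0.0, -1.8, -2.7]
finger_gap: 0.241
```

```bash
python3 rk.py; python3 look.py 7
```

```text
t 15.55 rack X -114.5 Y -2.4 z 67.5 yaw rel -0.57 pitch 0.18 roll -0.18 tip X 82.5 Y -4.4 z 70.1 F rack [-1.8 -0.2 -2.7] T [-0.71  0.12  0.12] gap 0.241
```

View pics/l7.png

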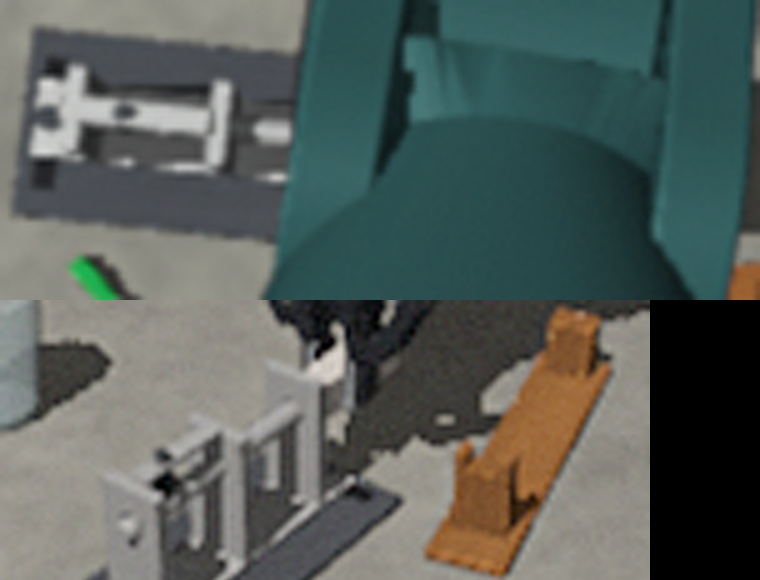

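Call:
{"api": "drive_tool", "payload": {"plan": [[0.03,0,0,0],[0.03,0,0,0]]}}

```text
time: 15.9
position: [0.555, 0.0037, 0.0675]
orientation: [[0.091, 0.996, -0.003], [0.996, -0.091, 0.004], [0.003, -0.003, -1.0]]
force: [-0.5, -3.0, -2.9]
finger_gap: 0.246
```

```bash
python3 rk.py
```

```text
t 15.9 rack X -111.2 Y -2.4 z 67.5 yaw rel -0.57 pitch 0.20 roll -0.18 tip X 85.8 Y -4.4 z 70.2 F rack [-3.1  0.3 -2.9] T [-0.71  0.21  0.14] gap 0.246
```

Call:
{"api": "drive_tool", "payload": {"plan": [[0.025,0,0,0],[0.025,0,0,0]]}}

```text
time: 16.15
position: [0.5552, 0.0063, 0.0675]
orientation: [[0.091, 0.996, -0.003], [0.996, -0.091, 0.004], [0.003, -0.003, -1.0]]
force: [-0.7, -2.6, -2.6]
finger_gap: 0.244
```

```bash
python3 rk.py
```

```text
t 16.15 rack X -108.7 Y -2.5 z 67.5 yaw rel -0.57 pitch 0.18 roll -0.19 tip X 88.3 Y -4.4 z 70.1 F rack [-2.7  0.5 -2.6] T [-0.73  0.19  0.08] gap 0.244
```

Call:
{"api": "drive_tool", "payload": {"plan": [[0.02,0,0,0],[0.02,0,0,0]]}}

```text
time: 16.4
position: [0.5553, 0.0084, 0.0675]
orientation: [[0.091, 0.996, -0.003], [0.996, -0.091, 0.004], [0.003, -0.003, -1.0]]
force: [-0.3, -3.1, -3.4]
finger_gap: 0.242
```

```bash
python3 rk.py
```

```text
t 16.4 rack X -106.5 Y -2.4 z 67.5 yaw rel -0.57 pitch 0.19 roll -0.19 tip X 90.5 Y -4.4 z 70.2 F rack [-3.1  0.1 -3.4] T [-0.78  0.13  0.12] gap 0.242
```

Call:
{"api": "drive_tool", "payload": {"plan": [[0.02,0,0,0],[0.02,0,0,0]]}}

```text
time: 16.65
position: [0.5554, 0.0086, 0.0676]
orientation: [[0.092, 0.996, -0.004], [0.996, -0.092, -0.001], [-0.001, -0.004, -1.0]]
force: [-2.4, -12.1, -1.6]
finger_gap: 0.243
```

```bash
python3 rk.py
```

```text
t 16.65 rack X -106.3 Y -2.5 z 67.6 yaw rel -0.63 pitch -0.09 roll -0.20 tip X 90.7 Y -4.6 z 69.3 F rack [-12.2   1.4  -1.6] T [-2.36  0.41  0.19] gap 0.243
```

Call:
{"api": "drive_tool", "payload": {"plan": [[0,0,0,0],[0,0,0,0]]}}

```text
time: 16.9
position: [0.5553, 0.0085, 0.0676]
orientation: [[0.092, 0.996, -0.004], [0.996, -0.092, -0.001], [-0.001, -0.004, -1.0]]
force: [-0.1, -2.5, -2.1]
finger_gap: 0.244
```

```bash
python3 rk.py
```

```text
t 16.9 rack X -106.4 Y -2.4 z 67.6 yaw rel -0.64 pitch -0.08 roll -0.21 tip X 90.6 Y -4.6 z 69.3 F rack [-2.5 -0.1 -2.1] T [-0.53  0.17  0.19] gap 0.244
```

Call:
{"api": "drive_tool", "payload": {"plan": [[0,0,0,0],[0,0,0,0],[0,0,0,0],[0,0,0,0],[0,0,0,0],[0,0,0,0]], "hand": 1}}

```text
time: 17.65
position: [0.5561, 0.0093, 0.0681]
orientation: [[0.092, 0.996, -0.002], [0.996, -0.092, 0.001], [0.001, -0.002, -1.0]]
force: [-0.0, 0.8, -0.3]
finger_gap: 0.999
```

```bash
python3 rk.py
```

```text
t 17.65 rack X -105.5 Y -3.1 z 68.1 yaw rel -0.62 pitch 0.03 roll -0.11 tip X 91.5 Y -5.3 z 70.2 F rack [ 0.8  0.1 -0.3] T [ 0.08 -0.06 -0.01] gap 0.999
```

Released; raise straight up, then clear the view.

Call:
{"api": "drive_tool", "payload": {"plan": [[0,0,-0.4,0],[0,0,-0.6,0],[0,0,-0.8,0],[0,0,-0.8,0],[-0.6,0,-0.5,0],[-1,0,0,0],[-1,0,0,0],[-1,0,0,0]]}}

```text
time: 18.65
position: [0.5397, -0.1721, 0.2285]
orientation: [[0.086, 0.996, -0.001], [0.996, -0.086, 0.0], [0.0, -0.001, -1.0]]
force: [0.3, 0.2, -0.1]
finger_gap: 1.0
```

Call:
{"api": "drive_tool", "payload": {"plan": [[-1,0,0,0],[-1,0,0,0],[0,0,0,0],[0,0,0,0]]}}

```text
time: 19.15
position: [0.5296, -0.2778, 0.2281]
orientation: [[0.09, 0.996, -0.001], [0.996, -0.09, 0.0], [0.0, -0.001, -1.0]]
force: [0.5, 0.9, -0.5]
finger_gap: 0.999
```

```bash
python3 look.py 8; python3 - <<'E'
from h import *
a=load("top0.npz")["img"].astype(int);b=load("top8.npz")["img"].astype(int)
f=lambda i:(i[...,1]>i[...,0]+40)&(i[...,1]>i[...,2]+30)
g=lambda i:(i[...,2]>i[...,0]+60)
for n,k in(("green",f),("blue",g)):
    for i in(a,b):
        m=k(i).astype(np.uint8);N,l,s,c=cv2.connectedComponentsWithStats(m);print(n,[c[j].round(1).tolist() for j in range(1,N) if s[j,4]>12])
d=abs(a-b).sum(2)>60; print("jar diff",d[80:120,225:285].sum(),"clip diff",d[85:115,305:335].sum())
E
```

```text
green [[383.4, 159.9], [368.2, 189.8], [203.8, 222.8]]
green [[383.5, 159.9], [368.2, 189.8], [203.7, 222.8]]
blue [[128.8, 129.7]]
blue [[128.9, 129.7]]
jar diff 0 clip diff 0
```

View pics/l8.png

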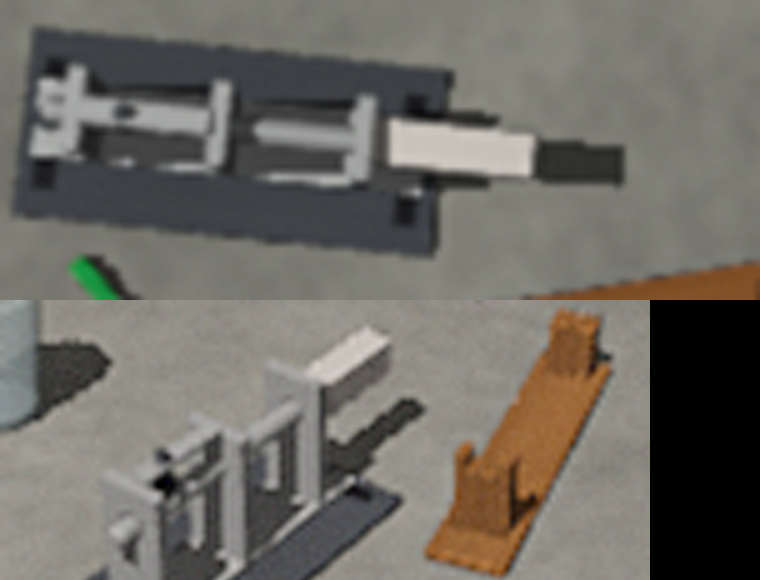

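```bash
python3 - <<'E'
from h import *
t=load("top8.npz");g=t["img"].astype(np.float32).mean(2)
c1=np.array([.56157,.11475]);a=np.radians(85.34);ex=np.array([np.cos(a),np.sin(a)]);ey=np.array([-ex[1],ex[0]])
def prof(y,z,x0,x1):
    X=np.arange(x0,x1,.5);W=np.c_[c1+np.outer(X*1e-3,ex)+y*1e-3*ey,np.full(len(X),z)];u=proj(t,W).astype(np.float32)
    p=cv2.remap(g,u[:,0].reshape(1,-1),u[:,1].reshape(1,-1),cv2.INTER_LINEAR);d=np.diff(cv2.GaussianBlur(p,(0,0),2)[0]);return X[d.argmax()],X[d.argmin()]
for y in(-9,-6,-3,0,3): print("rear(z .083)",prof(y,.083,-165,-140)[0],"plate1 top (z .095)",prof(y-0,.095,-80,-58),"tip",prof(y,.07,80,105))
for y in(-18,10,14): print("plate",prof(y,.095,-82,-58))
# grip yaw
m=((t["img"].astype(int).min(2)>165)).astype(np.uint8);m[:, :255]=0;m[:180]=0;m[200:]=0
n,l,s,c=cv2.connectedComponentsWithStats(m);k=1+s[1:,4].argmax();ys,xs=np.where(l==k);q=ray(t,np.c_[xs,ys],.083)[:,:2]-c1
print(s[k],cv2.minAreaRect(np.c_[q@ex,q@ey].astype(np.float32)*1000))
E
```

```text
rear(z .083) -152.0 plate1 top (z .095) (np.float64(-72.0), np.float64(-61.0)) tip (np.float64(100.0), np.float64(94.0))
rear(z .083) -152.0 plate1 top (z .095) (np.float64(-71.5), np.float64(-78.5)) tip (np.float64(100.0), np.float64(94.5))
rear(z .083) -151.0 plate1 top (z .095) (np.float64(-72.0), np.float64(-78.5)) tip (np.float64(99.5), np.float64(93.5))
rear(z .083) -151.0 plate1 top (z .095) (np.float64(-72.0), np.float64(-79.0)) tip (np.float64(99.5), np.float64(91.0))
rear(z .083) -151.0 plate1 top (z .095) (np.float64(-72.5), np.float64(-79.0)) tip (np.float64(100.0), np.float64(81.5))
plate (np.float64(-72.5), np.float64(-63.0))
plate (np.float64(-72.5), np.float64(-60.5))
plate (np.float64(-72.5), np.float64(-61.0))
[258 184  28  11 228] ((-115.33924865722656, -2.929020881652832), (67.65206909179688, 19.704078674316406), 0.14155741035938263)
```

```bash
python3 -c "
from plant import *
print(state()['time'],state()['force'],hand_in())"
```

```text
the job is handed in; nothing more can be done
19.25 [ 0.74481794 -0.11133601  0.35268656] None
```

The rail is threaded through all three guide plates, sits home against the first plate and is let go. I handed the job in at 19.25 s. No verdict is reported, so what follows rests on my own checks.

**Insertion:** I found the holes from the camera, about 3 mm off the foot's centre line on the rack's negative y side, and the tip entered all three plates in small steps. I read the wrist force between steps. It showed 2–5 N past the clip and 12 N at the hard stop, well under the 25 N limit.

**Final checks (top view):**
- **Home position:** the grip's rear end lies about 79 mm behind the first plate's face, against the 80 mm expected for home. That is zero gap within about 1 mm.
- **Alignment:** the grip is in line with the rack within 0.2°, and its centre is at y = -2.9 mm.
- **Bystanders:** the clothespins and brush have not moved, and the image areas around the jar and handle clip are unchanged. I did not compare the soap box, but the arm never went near it.

**One disagreement:** the arm's reading put the tip at x = 90.6 mm at the stop instead of 88 mm. The camera showed the first plate about 2 mm further along x than nominal. I put both down to error in my rack origin and relied on the felt stop and the gap measured in the image.

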